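# Brace the square jar in the organiser and twist off its cap

## Robot

A 7-joint arm with a two-finger parallel gripper is mounted at the origin on the work surface. World frame = base frame: x ahead of the robot, y to its left, z up, the work surface at z = 0. Lengths are in mm, angles in rad, forces in N, time in s.
With the tool pointing down it reaches from about 425 to 1025 mm from the base axis. Payload 3.6 kg.
Tool frame: the origin (TCP) lies between the finger pads; the fingertips stand 22 mm ahead of it and the grasp point (between the pads) lies 3 mm ahead of it; z points along the fingers, x is the direction in which the jaws open and shut, and the axes are right-handed (so a half turn about z gives the same grasp; the last joint's range is limited). The gripper opens to 85 mm and grips with 20 to 120 N. Pads are 22 mm wide; open, the fingers measure 114 mm over their backs; the gripper's body (76 mm by 85 mm) begins 54 mm behind the grasp point. The pads swing forward as they close: fully open they stand 13 mm farther back than shut.
Start: joints at [-0.093, 0.591, 0.048, 1.609, -0.033, 0.943, -0.034], TCP at [725.003, 0.004, 253.302] pointing down, gripper open.
Joint ranges: [-2.69, 2.69], [-0.47, 2.24], [-1.27, 1.36], [0.19, 2.51], [-1.53, 4.68], [0.08, 2.07], [-3.09, 3.09]. Speed limits (rad/s): [2.57, 2.57, 3.14, 3.14, 3.14, 3.14, 3.14].

## Interface

Orientations are given as [roll, pitch, yaw] about the fixed x, y, z axes, in that order (R = Rz(yaw) Ry(pitch) Rx(roll)).
In Python, from plant import get_obs, viewer, job gives the robot as it stands.
- The arm moves only by the tool jog_arm, never from a script. Its argument "plan" is a list that holds one entry, the list of rows, each a list of 6 numbers: the shift along the tool's x, y, z in m, then the turn, a rotation vector about the tool's x, y, z in rad. A call has 1 to 8 rows; each row is the pose to reach, as a shift and turn from the pose commanded when the call began, along the tool's axes at that moment; what a row does not reach only later rows make up. A row lasts 1/12 s, in which the tool goes at most 41.7 mm and 7.16 degrees, less where a joint would pass 70% of its speed; a pose out of reach is approached as far as the arm can. A call with a gripper value outside its range is refused whole. "hand" is the opening, from 0 (shut) to 1 (fully open), set as the call begins (left out, the last holds). The fingers move at their own pace and stop on an object; the grip force is fixed at half the most. Time passes only in rows, so rows that repeat a pose let the fingers close. It gives the time, the measured TCP pose, the force and the opening at its end, in the units of the state.
- get_obs(): the state, without advancing time (a new reading comes with each control period).
- viewer.capture(name): name is "scene" or "side" or "wrist"; returns a dict with "frame" (420x560x3 uint8, red, green, blue), "camera_matrix" (3x3 intrinsics, pixels), "position" and "attitude" of the camera in the world. Camera axes: x right, y up, looking along -z (the intrinsics and any distortion apply to the point x, -y, -z); pixel columns grow to the right and rows downward; lengths in mm; the calibration is good to about 2 mm. A picture is of the moment at which its call begins. There is no depth.
- job.job_done(): hands the job in, once; it reports no verdict.
The state is a dict: "t": time; "joint_positions": joint angles; "joint_velocities": joint speeds; "joint_efforts": joint torques, N m; "tool_pos": TCP position; "eef_rot": TCP orientation; "contact_force": force on the tool from outside, world axes, zero at the start; "torque": the same for the moment, N m; "gripper_width": finger opening in mm.
Only numpy, scipy, OpenCV 4.12 (cv2) and the standard library are available. Lean on these libraries where they do the work, as an engineer would, in place of code of your own. Each camera call takes 0.05 s, during which the arm holds its last target.

## Task

Stand the square clear jar upright, fully down in the square well in the middle of the organiser's lowest tier, so that the well stops it from turning. There, twist its tight cap anticlockwise about a sixth of a turn, stop as the threads let go, lift the cap straight off and finish while still holding it level in the gripper just above the open mouth (a finger's breadth or two clear), with the jar left seated in the well. Leave everything else where it is.

Things in the scene. Friction and masses are not known exactly. Their poses are not given: they have to be found in the camera images.
- jar: Clear jar, square body 56 x 56 mm, 60 mm high, pale tablets fixed inside, about 0.26 kg; round neck from the flat shoulder at 60 mm to the mouth at 84 mm. Loose; starts capped, standing on the ledge; the only square jar. Origin: centre of the underside; z up; x, y square to the flat sides (a quarter turn gives the same fit). On the bare ledge it would spin along with the cap.
- jar_mouth (a point): Centre of the jar's mouth, at the top edge of the neck, 84 mm above the jar's underside; axes as the jar's. The neck is 33 mm across, about 42 mm over its three thread segments.
- cap: Round ribbed cap, 54 mm across, 22 mm high, closed on top, 30 g. Origin: centre of its open lower rim; z up to its top. Screwed on, the rim is 66 mm above the jar's underside (6 mm above the shoulder), the top at 88 mm. Three inner lugs catch under the neck's thread with 1 mm of play up and down: the closed jar can be carried by its cap. Must rise 18 mm for the rim to clear the mouth.
- thread (a joint): How far the cap is turned in the jar's thread, rad: 0 tight, growing anticlockwise from above (loosening), against a steady drag of 0.3 N m; the cap does not rise as it turns. Follows the cap with about 0.06 rad of play. From 0.68 to 1.40 (best 1.05) the cap lifts straight off; farther on its lugs catch again. End stop 1.9. Keeps its value once the cap is off.
- organiser: White three-tier stepped organiser, fixed. Lowest tier: a block 180 (x) x 100 (y) x 34 mm high with the square well in its middle and a small oblong tray on either side in x. Two taller tiers, 110 mm wide, follow towards its -y, rims 75 and 115 mm above the ledge. Origin: under the well's centre, at ledge level; z up; x and y along the well's sides.
- well_floor (a point): Centre of the floor of the square well, 6 mm above the ledge. The well is 61 x 61 mm inside, 28 mm deep with a 3 mm bevelled mouth; sides along the organiser's x and y. The jar fits in it in any of four ways round with 2.5 mm of play each side and there can turn by no more than about 0.09 rad.
- round_jar: Bystander: round clear jar, 60 mm across, 88 mm high, with a similar cap. Origin: centre of the underside.
- soap_dish: Bystander: white oblong dish 110 x 75 mm with a bar of soap, about 27 mm high. Origin: centre of the underside.
- nail_file: Bystander: steel nail file with a black handle, about 130 mm long, in the organiser's middle tier. Origin: near the middle of its length, on the underside.
- shaving_brush: Bystander: shaving brush standing in the highest tier, 98 mm high, top about 190 mm above the ledge. Origin: centre of its foot.
- round_mirror: Bystander: round mirror 76 mm across lying in the highest tier. Origin: centre of the underside.
- tumbler: Bystander: white tumbler 68 mm across, 95 mm high, on the ledge. Origin: centre of the underside.
Mind the look-alikes: they are no part of the job. There is more than one size of the cap; the one meant has the size given above.

How it is judged:
By the outcome, as a careful person would: the job done as asked, in the order asked, and still so for the second after the job is handed in, while the arm keeps its last pose, push and grip.
It also fails if it takes over 45 s, if anything falls off the work surface, if the arm or the gripper's body presses on something with over 40 N, if the wrist force passes 120 N, or if a joint passes its speed limit or range.

## Working session

There is one attempt and no reset: what is moved stays moved. The work goes in short steps, Python scripts to look and compute and a tool call to move; the robot and the scene stay as the last step left them, time stands still between calls to the robot, and variables do not carry over. Pictures are saved under pics/ and viewed, and the job is handed in when it is done.

Besides the shell and the picture viewer there is one more tool, called after ">>>" by a JSON object that holds its "name" and its "arguments". jog_arm: Moves the arm, as the interface text tells. Its arguments: {"type":"object","properties":{"plan":{"type":"array"},"hand":{"type":"number"}},"required":["plan"]}

```bash
mkdir -p pics; ls
cat > h.py <<'E'
import numpy as np, cv2
from scipy.spatial.transform import Rotation as R
from plant import get_obs, viewer, job
def cap(n,f):
    d=viewer.capture(n); cv2.imwrite('pics/'+f+'.png',cv2.cvtColor(d['frame'],cv2.COLOR_RGB2BGR)); 
    np.savez('pics/'+f+'.npz',K=d['camera_matrix'],p=d['position'],a=np.array(d['attitude']))
    return d
E
python3 - <<'E'
from h import *
for n in ['scene','side','wrist']:
    d=cap(n,n+'0'); print(n,np.array(d['camera_matrix']).tolist(),d['position'],d['attitude'],[k for k in d])
print(get_obs())
E
```

```text
pics
scene [[413.5666551299635, 0.0, 275.0432010864316], [0.0, 413.5666551299635, 205.34708122944855], [0.0, 0.0, 1.0]] [ 1.16188772e+03 -3.51957909e-01  8.03050327e+02] [0.6759665  0.01812828 1.66735041] ['frame', 'camera_matrix', 'position', 'attitude']
side [[476.641518745438, 0.0, 276.47518255224054], [0.0, 476.641518745438, 213.74017992748952], [0.0, 0.0, 1.0]] [372.20290968 495.56032604 771.66476007] [ 0.74541441 -0.0165975  -2.72146244] ['frame', 'camera_matrix', 'position', 'attitude']
wrist [[355.55881097163325, 0.0, 274.0370653948122], [0.0, 355.55881097163325, 212.004493367809], [0.0, 0.0, 1.0]] [724.77406211  64.07705047 372.25001317] [-0.26464782  0.00207991 -0.000634  ] ['frame', 'camera_matrix', 'position', 'attitude']
{'t': 0.15, 'joint_positions': array([-0.09347424,  0.59193235,  0.04833964,  1.609532  , -0.03328912,
        0.94270507, -0.03371918]), 'joint_velocities': array([ 3.27719009e-04, -4.08233820e-03,  8.32348416e-04, -5.08654948e-03,
       -1.73982409e-05,  7.23972599e-04, -1.15181406e-03]), 'joint_efforts': array([ 2.83839137e-03, -5.49247491e+01,  1.54947661e+00, -1.98453355e+01,
        9.54968476e-03,  5.72513367e-03,  5.49048636e-06]), 'tool_pos': array([ 7.24393501e+02, -2.39236039e-02,  2.52385347e+02]), 'eef_rot': array([3.14146787e+00, 1.76738571e-03, 1.66794739e-05]), 'contact_force': array([ 0.29670642,  0.0602705 , -0.15767589]), 'torque': array([ 0.03462269, -0.00703194, -0.00366421]), 'gripper_width': 85.15440707752691}
```

View pics/scene0.png

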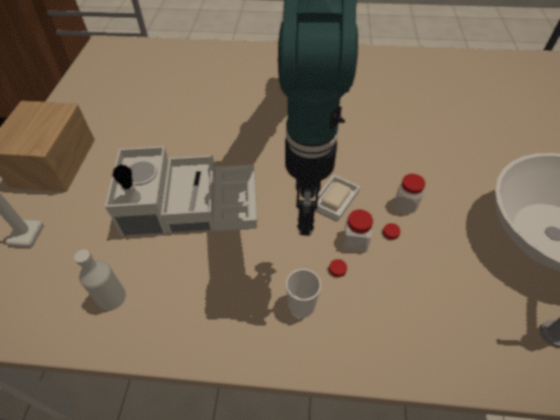

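View pics/side0.png

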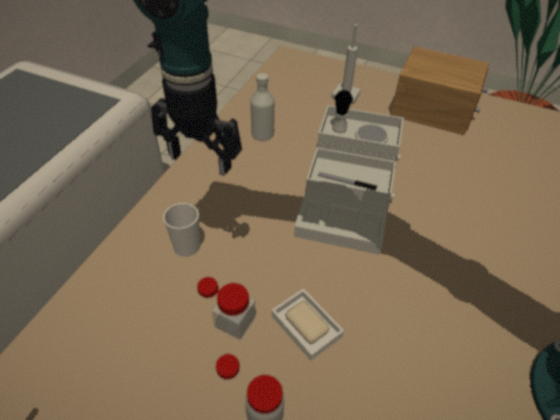

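View pics/wrist0.png

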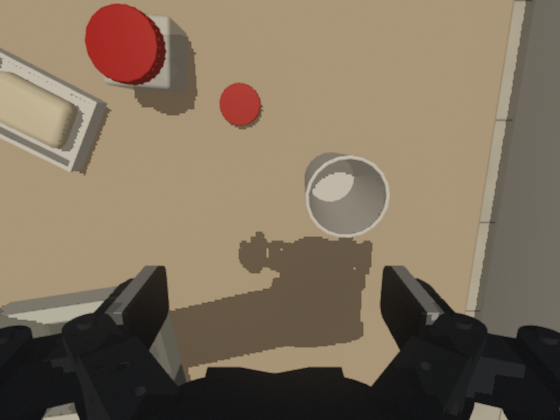

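Candidates by pixel in the scene view: a red-capped jar at (360,228), a red-capped jar at (412,190), and small loose red caps at (392,231) and (338,268). I'll enlarge crops to tell which is square, and measure the candidates.

```bash
cat >> h.py <<'E'
def load(f):
    z=np.load('pics/'+f+'.npz'); im=cv2.imread('pics/'+f+'.png'); return im,z['K'],z['p'],R.from_euler('xyz',z['a']).as_matrix()
def ray(f,u,v,z):
    im,K,p,M=load(f); d=M@np.array([(u-K[0,2])/K[0,0],-(v-K[1,2])/K[1,1],-1]); return p+d*(z-p[2])/d[2]
def proj(f,P):
    im,K,p,M=load(f); c=M.T@(np.array(P,float)-p); return np.array([K[0,2]+K[0,0]*c[0]/-c[2],K[1,2]-K[1,1]*c[1]/-c[2]])
def red(f):
    im=load(f)[0].astype(int); return ((im[...,2]>100)&(im[...,1]<60)&(im[...,0]<60)).astype(np.uint8)
E
python3 - <<'E'
from h import *
for f in ['scene0','side0','wrist0']:
    n,l,s,c=cv2.connectedComponentsWithStats(red(f))
    for i in range(1,n):
        if s[i,4]>60:
            print(f,c[i].round(1),s[i],'z=80:',ray(f,*c[i],80).round(0),'z=8:',ray(f,*c[i],8).round(0))
a=cv2.resize(cv2.imread('pics/scene0.png')[160:300,290:450],None,fx=2.5,fy=2.5,interpolation=3)
b=cv2.resize(cv2.imread('pics/side0.png')[260:410,180:340],None,fx=2.3,fy=2.3,interpolation=3)
h=max(a.shape[0],b.shape[0]); o=np.zeros((h,a.shape[1]+b.shape[1],3),np.uint8);o[:a.shape[0],:a.shape[1]]=a;o[:b.shape[0],a.shape[1]:]=b
cv2.imwrite('pics/crop0.png',o)
cv2.imwrite('pics/crop1.png',cv2.resize(cv2.imread('pics/side0.png')[90:260,280:420],None,fx=3.4,fy=3.4,interpolation=3))
E
```

```text
scene0 [413.5 182. ] [403 174  21  17 266] z=80: [490. 245.  80.] z=8: [423. 270.   8.]
scene0 [360.1 219.4] [348 210  24  19 354] z=80: [610. 119.  80.] z=8: [555. 131.   8.]
scene0 [391.4 230.1] [383 224  16  13 160] z=80: [633. 184.  80.] z=8: [580. 202.   8.]
scene0 [337.7 267. ] [329 260  17  15 195] z=80: [733.  71.  80.] z=8: [690.  78.   8.]
side0 [207.  285.8] [198 277  20  18 268] z=80: [662. 113.  80.] z=8: [692.  73.   8.]
side0 [232.2 296.5] [216 283  33  28 671] z=80: [612. 114.  80.] z=8: [637.  75.   8.]
side0 [227.  365.2] [216 354  23  23 401] z=80: [562. 227.  80.] z=8: [582. 199.   8.]
side0 [264.3 392.6] [247 375  36  36 981] z=80: [493. 241.  80.] z=8: [505. 215.   8.]
wrist0 [121.6  42.4] [  85    4   75   78 4417] z=80: [609. 117.  80.] z=8: [581. 131.   8.]
wrist0 [238.8 112.6] [220  94  41  32 607] z=80: [696.  66.  80.] z=8: [689.  67.   8.]
```

View pics/crop0.png

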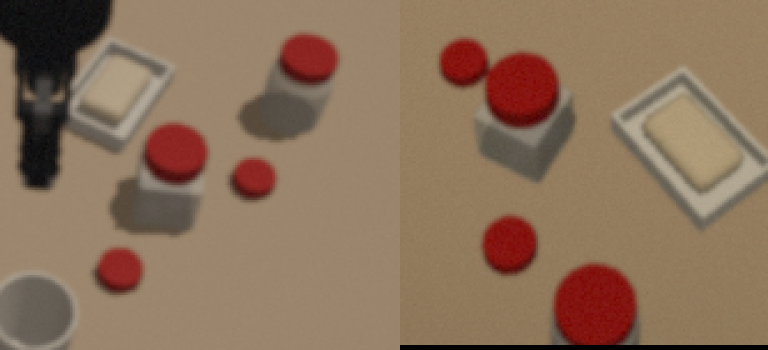

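View pics/crop1.png

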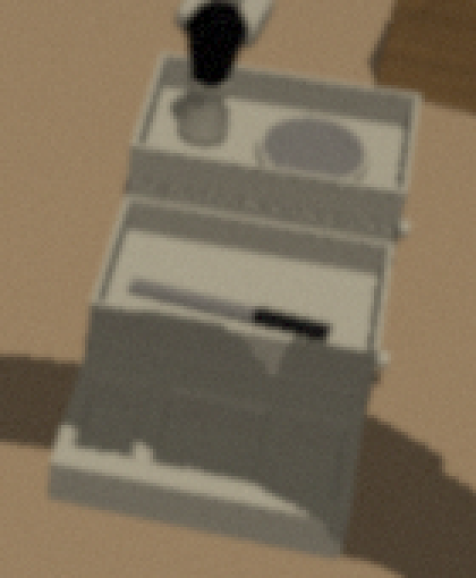

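The square body shows only on the jar at scene (360,228) / side (234,308). Its cap measures about 54 mm across, at (611,117) in all three views. The jar at (412,190) is round, and the loose caps are smaller and lie on the ledge. So the target is the (360,228) one. Next I'll roughly locate the organiser, then go look from above.

Run:
```python
from h import *
for f,pts in {'scene0':[(217,168),(252,170),(257,226),(215,226)],'side0':[(298,229),(381,247)],'wrist0':[(10,300),(165,290)]}.items():
    for p in pts: print(f,p,ray(f,*p,34).round(0))
```

```text
scene0 (217, 168) [ 439. -235.   34.]
scene0 (252, 170) [ 438. -144.   34.]
scene0 (257, 226) [ 613. -109.   34.]
scene0 (215, 226) [ 621. -205.   34.]
side0 (298, 229) [ 581. -111.   34.]
side0 (381, 247) [ 414. -137.   34.]
wrist0 (10, 300) [ 445. -124.   34.]
wrist0 (165, 290) [ 610. -112.   34.]
```

>>> {"name": "jog_arm", "arguments": {"plan": [[[-0.04,0.005,-0.025,0,0,0],[-0.08,0.01,-0.05,0,0,0],[-0.12,0.015,-0.075,0,0,0],[-0.155,0.02,-0.1,0,0,0],[-0.155,0.02,-0.1,0,0,0],[-0.155,0.02,-0.1,0,0,0],[-0.155,0.02,-0.1,0,0,0]]]}}

```text
t: 0.73
tool_pos: [569.8, -20.2, 354.2]
eef_rot: [-3.141, -0.002, -0.0]
contact_force: [0.0, 0.4, 0.5]
gripper_width: 85.3
```

Run:
```python
from h import *
d=cap('wrist','wrist1'); print(get_obs()['tool_pos'],get_obs()['eef_rot'])
im=load('wrist1')[0]; cv2.imwrite('pics/w1b.png',cv2.resize(im,None,fx=1.4,fy=1.4,interpolation=3))
```

```text
[570.36064423 -19.78700404 353.25631689] [-3.14137577e+00 -9.22458534e-04  2.05590941e-04]
```

View pics/w1b.png

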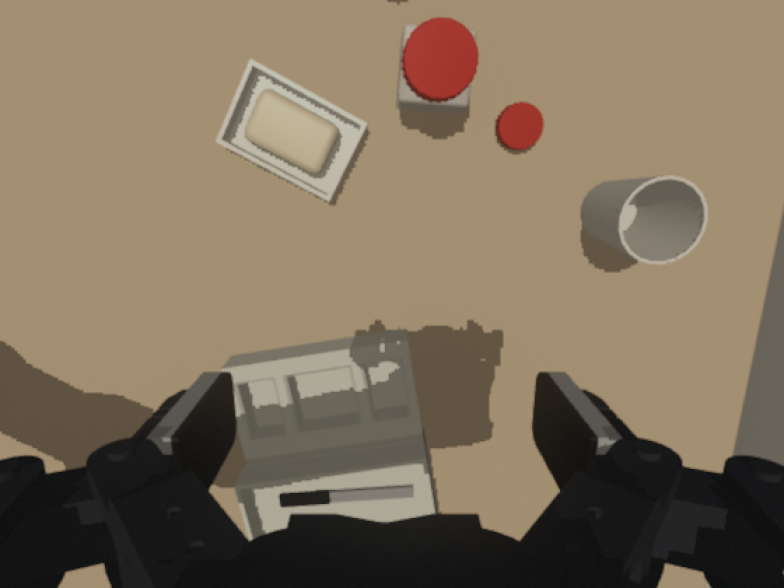

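The view shows the jar at about (440,60)/1.4, and the well at about (323,397)/1.4 between two trays. I'll enlarge both.

Run:
```python
from h import *
im=load('wrist1')[0]
g=np.clip((im[230:350,150:320].astype(float)/220)**0.6*255,0,255).astype(np.uint8)
cv2.imwrite('pics/well1.png',cv2.resize(g,None,fx=4.6,fy=4.6,interpolation=2))
cv2.imwrite('pics/jar1.png',cv2.resize(im[0:90,260:360],None,fx=6.5,fy=6.5,interpolation=2))
```

```text
(no output)
```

View pics/well1.png

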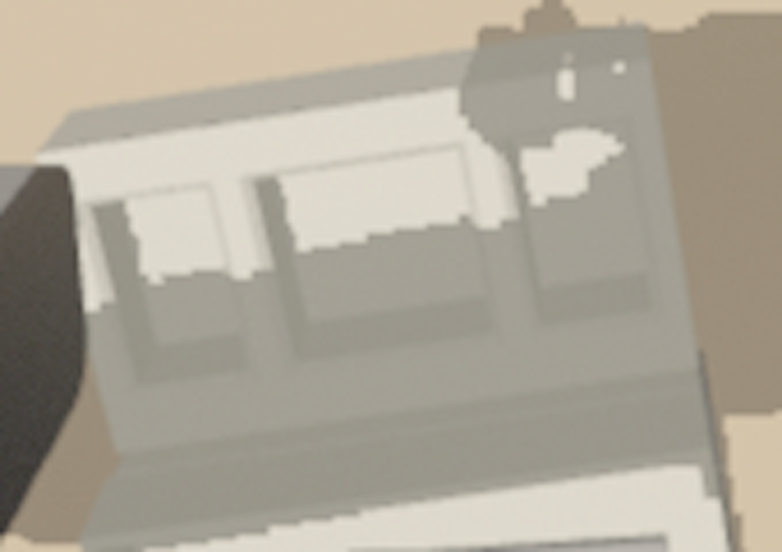

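View pics/jar1.png

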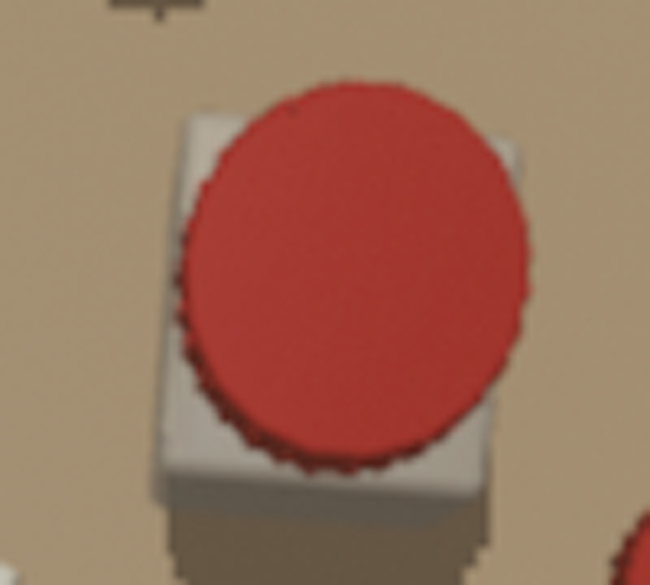

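Run:
```python
from h import *
def q(off,s,pts,z):
    P=np.array([ray('wrist1',off[0]+u/s,off[1]+v/s,z) for u,v in pts])[:,:2]; 
    print(P.round(1).tolist(),'ctr',P.mean(0).round(1),'edges',[(np.hypot(*(P[(i+1)%4]-P[i])).round(1),np.arctan2(*(P[(i+1)%4]-P[i])[::-1]).round(3)) for i in range(4)])
q((260,0),6.5,[(190,112),(520,140),(480,492),(163,467)],60)
q((150,230),4.6,[(255,179),(462,145),(492,330),(297,358)],31)
q((150,230),4.6,[(36,160),(648,25),(703,375),(118,455)],34)
m=red('wrist1'); n,l,s,c=cv2.connectedComponentsWithStats(m); i=1+np.argmax(s[1:,4]); ct=cv2.findContours((l==i).astype(np.uint8),0,1)[0][0]
e=cv2.fitEllipse(ct);print(e, ray('wrist1',*e[0],87))
for f in ['scene0','side0','wrist1','wrist0']:
  print(f,'cap top c',proj(f,[612,117,88]),'well',proj(f,[527,-173,34]))
print(ray('scene0',360.1,219.4,82),ray('side0',232.2,296.5,82))
```

```text
[[586.8, 143.8], [640.3, 139.7], [636.2, 86.1], [582.8, 90.1]] ctr [611.5 114.9] edges [(np.float64(53.7), np.float64(-0.077)), (np.float64(53.8), np.float64(-1.649)), (np.float64(53.5), np.float64(3.067)), (np.float64(53.9), np.float64(1.497))]
[[478.0, -155.5], [538.9, -144.9], [546.8, -204.9], [487.7, -214.2]] ctr [ 512.8 -179.9] edges [(np.float64(61.8), np.float64(0.173)), (np.float64(60.5), np.float64(-1.439)), (np.float64(59.9), np.float64(-2.986)), (np.float64(59.5), np.float64(1.734))]
[[415.4, -148.0], [592.6, -107.0], [610.4, -218.5], [432.0, -245.5]] ctr [ 512.6 -179.7] edges [(np.float64(181.9), np.float64(0.227)), (np.float64(112.9), np.float64(-1.412)), (np.float64(180.4), np.float64(-2.991)), (np.float64(98.8), np.float64(1.74))]
((314.063720703125, 41.691307067871094), (51.909950256347656, 56.836517333984375), 10.948941230773926) [610.68980793 115.24447262  87.        ]
scene0 cap top c [359.89959801 217.98959741] well [235.34520636 195.64773527]
side0 cap top c [231.39800581 295.17713679] well [333.2169283 216.9872306]
wrist1 cap top c [315.54172035  39.56420381] well [241.90540815 281.70481863]
wrist0 cap top c [121.02221176  40.98015577] well [ 94.00641302 340.32718546]
[611.19499303 118.29701196  82.        ] [611.64401504 115.44611203  82.        ]
```

The jar is centred at about (611.3,115.5) with yaw −0.077, and its shoulder edges measure 53.7 mm. The well is at about (512.8,−180) with yaw 0.16 and edges of 60–62 mm. I'll go above the cap with jaw yaw −0.6, so that the later twist is symmetric about the organiser's x.

>>> {"name": "jog_arm", "arguments": {"plan": [[[0.008,-0.025,0.03,0,0,0.12],[0.016,-0.05,0.06,0,0,0.24],[0.024,-0.075,0.09,0,0,0.36],[0.032,-0.1,0.12,0,0,0.48],[0.041,-0.1355,0.15,0,0,0.6],[0.041,-0.1355,0.183,0,0,0.6],[0.041,-0.1355,0.183,0,0,0.6],[0.041,-0.1355,0.183,0,0,0.6]]]}}

```text
t: 1.45
tool_pos: [609.6, 116.0, 166.7]
eef_rot: [3.136, 0.004, -0.598]
contact_force: [0.3, -1.4, 0.6]
gripper_width: 85.5
```

Run:
```python
from h import *
o=get_obs();print(o['tool_pos'],o['eef_rot'],o['contact_force'])
d=cap('wrist','wrist2')
m=red('wrist2'); n,l,s,c=cv2.connectedComponentsWithStats(m); i=1+np.argmax(s[1:,4]); ct=cv2.findContours((l==i).astype(np.uint8),0,1)[0][0]
e=cv2.fitEllipse(ct);print(e, ray('wrist2',*e[0],88), proj('wrist2',[611.3,115.5,88]))
im=load('wrist2')[0]; cv2.imwrite('pics/w2b.png',cv2.resize(im,None,fx=1.4,fy=1.4,interpolation=3))
```

```text
[609.60603765 116.03381212 166.71854777] [ 3.13593079  0.00429594 -0.59770356] [ 0.26422138 -1.37161217  0.6464796 ]
((271.8885192871094, 217.60476684570312), (74.04661560058594, 92.77642822265625), 68.2558822631836) [613.22119556 121.92784441  88.        ] [275.3757137  228.07448158]
```

View pics/w2b.png

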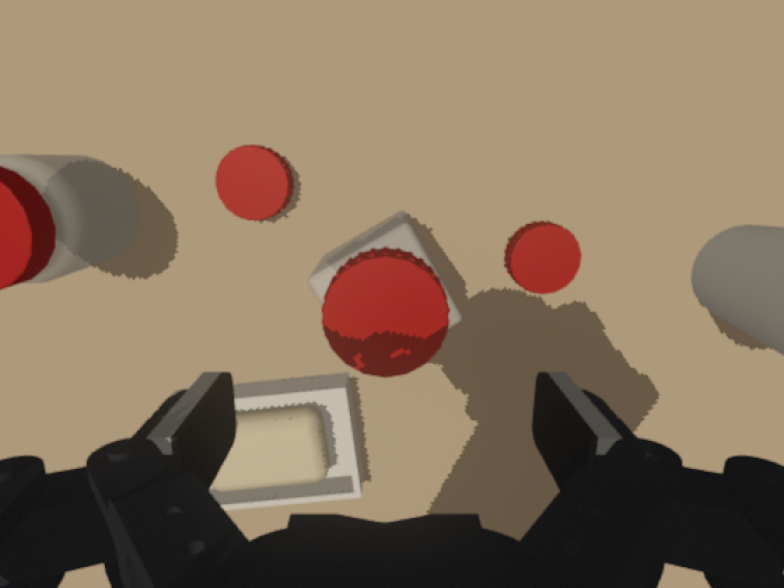

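The lower part of the cap is in shadow, which biased that centroid. I'll redo it with a hue-ratio mask; the circle looks to be at about (385,312)/1.4.

```bash
cat >> h.py <<'E'
def red(f):
    im=load(f)[0].astype(float); return ((im[...,2]>40)&(im[...,2]>2.2*im[...,1])&(im[...,2]>2.2*im[...,0])).astype(np.uint8)
def capc(f,z):
    m=red(f); n,l,s,c=cv2.connectedComponentsWithStats(m)
    for i in range(1,n):
        if s[i,4]>600:
            ct=cv2.findContours((l==i).astype(np.uint8),0,1)[0][0]; e=cv2.fitEllipse(ct); print(f,e,ray(f,*e[0],z).round(1))
E
python3 - <<'E'
from h import *
capc('wrist2',88); capc('wrist1',87)
o=np.load('pics/wrist2.npz'); print(o['p'],o['a'])
E
```

```text
wrist2 ((180.74896240234375, 129.99490356445312), (51.137962341308594, 53.73922348022461), 133.35804748535156) [600.3 190.9  88. ]
wrist2 ((16.105066299438477, 164.3485870361328), (40.425804138183594, 90.0410385131836), 177.64154052734375) [512.4 228.1  88. ]
wrist2 ((387.32440185546875, 183.56443786621094), (49.60889434814453, 52.6033935546875), 88.53385162353516) [678.5 101.8  88. ]
wrist2 ((274.9471740722656, 223.03675842285156), (88.5849609375, 89.73171997070312), 177.32159423828125) [612.8 118.2  88. ]
wrist1 ((313.9432678222656, 41.96293258666992), (51.8132438659668, 58.5868034362793), 14.483372688293457) [610.6 115.   87. ]
wrist1 ((370.8349304199219, 89.67475891113281), (30.67941665649414, 33.35883331298828), 38.1840705871582) [670.6  69.8  87. ]
[647.7555967  168.94117617 286.33872001] [-0.27012273  0.00403032 -0.59842662]
```

>>> {"name": "jog_arm", "arguments": {"plan": [[[0,-0.0015,0.03,0,0,0],[0,-0.0015,0.06,0,0,0],[0,-0.0015,0.075,0,0,0],[0,-0.0015,0.08,0,0,0],[0,-0.0015,0.08,0,0,0],[0,-0.0015,0.08,0,0,0]]]}}

```text
t: 2.0
tool_pos: [613.6, 115.8, 92.2]
eef_rot: [-3.139, -0.003, -0.602]
contact_force: [0.9, 0.1, 1.1]
gripper_width: 85.1
```

Run:
```python
from h import *
o=get_obs();print(o['tool_pos'],o['eef_rot'],o['contact_force'])
for n in ['wrist','side']: cap(n,n+'3')
a=load('wrist3')[0]; cv2.imwrite('pics/w3b.png',cv2.resize(a,None,fx=1.4,fy=1.4,interpolation=3))
cv2.imwrite('pics/s3b.png',cv2.resize(load('side3')[0][180:380,140:340],None,fx=3,fy=3,interpolation=3))
```

```text
[613.56546287 115.79305915  92.20270695] [-3.13944820e+00 -2.61185309e-03 -6.01691970e-01] [0.92014294 0.11914257 1.09063141]
```

View pics/w3b.png

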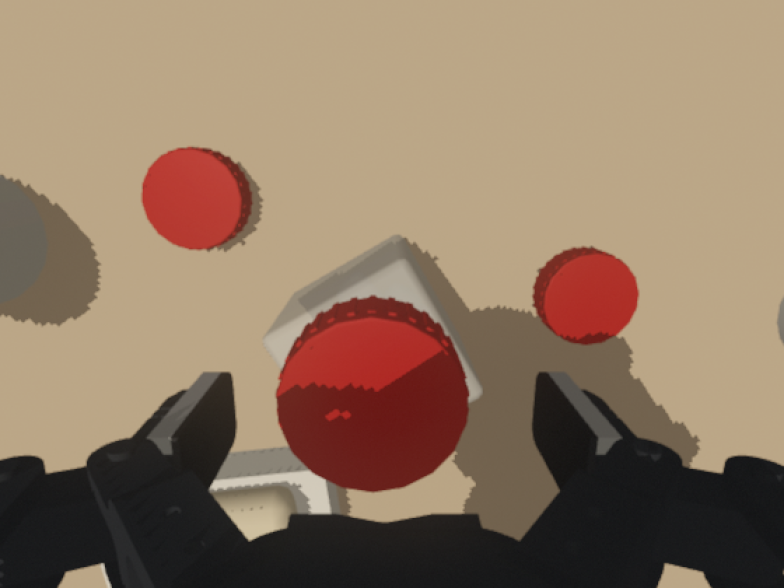

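View pics/s3b.png

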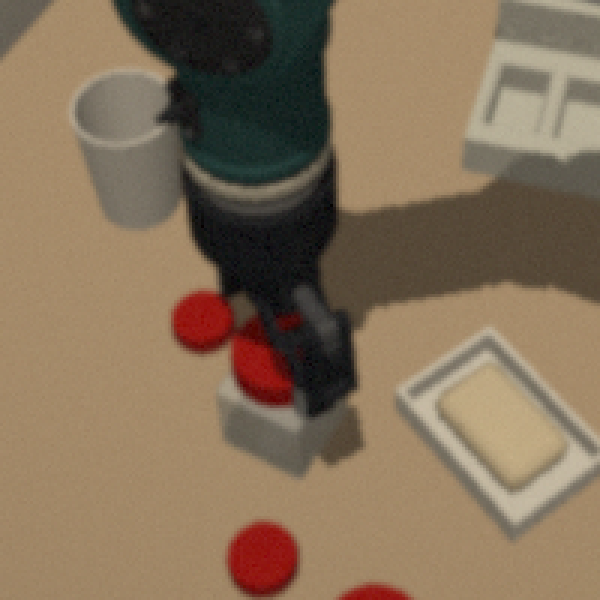

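Run:
```python
from h import *
p=ray('wrist3',266.4,288.6,88); o=get_obs(); M=R.from_euler('xyz',o['eef_rot']).as_matrix()
print(p, M.T@(p-o['tool_pos'])); print(np.load('pics/wrist3.npz')['p'],np.load('pics/wrist3.npz')['a'],o['joint_velocities'])
```

```text
[612.41568724 117.06751338  88.        ] [-1.3616861   0.09625369  4.44370323]
[650.71613957 168.23194973 212.34058122] [-0.26230686 -0.00293216 -0.60236166] [-0.00719819  0.0017002  -0.00456831  0.00517152 -0.00056127 -0.00226707
 -0.00060379]
```

>>> {"name": "jog_arm", "arguments": {"plan": [[[-0.0012,0,0,0,0,0],[-0.0012,0,0,0,0,0],[-0.0012,0,0,0,0,0],[-0.0012,0,0,0,0,0],[-0.0012,0,0,0,0,0],[-0.0012,0,0,0,0,0],[-0.0012,0,0,0,0,0],[-0.0012,0,0,0,0,0]]], "hand": 0}}

```text
t: 2.77
tool_pos: [611.3, 117.7, 91.7]
eef_rot: [-3.141, -0.001, -0.6]
contact_force: [-1.8, -0.2, 7.6]
gripper_width: 51.6
```

Run:
```python
from h import *
o=get_obs();print(o['tool_pos'],o['eef_rot'],o['contact_force'],o['gripper_width'])
for n in ['wrist','side']: cap(n,n+'4')
a=load('wrist4')[0]; cv2.imwrite('pics/w4b.png',cv2.resize(a,None,fx=1.4,fy=1.4,interpolation=3))
cv2.imwrite('pics/s4b.png',cv2.resize(load('side4')[0][180:380,140:340],None,fx=3,fy=3,interpolation=3))
```

```text
[611.32344185 117.70878775  91.72055841] [-3.14054120e+00 -5.51166644e-04 -5.99879401e-01] [-1.82280795 -0.24262916  7.61954119] 51.61264439219731
```

View pics/w4b.png

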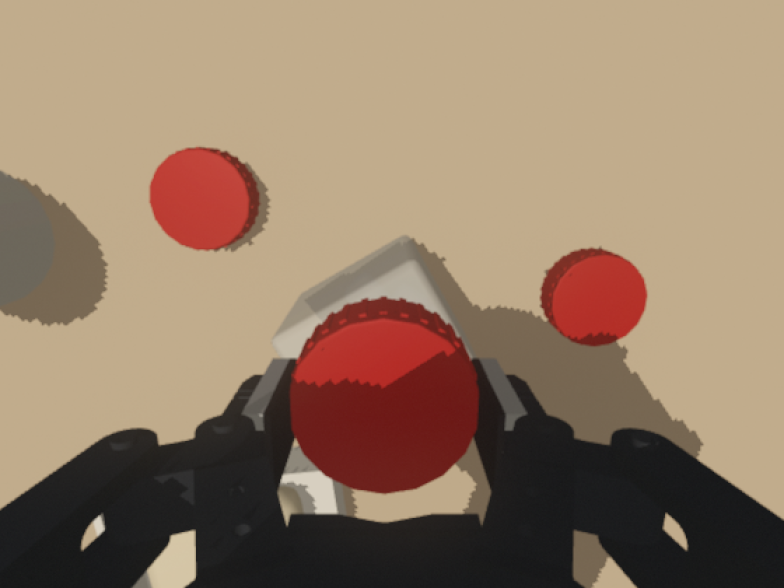

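View pics/s4b.png

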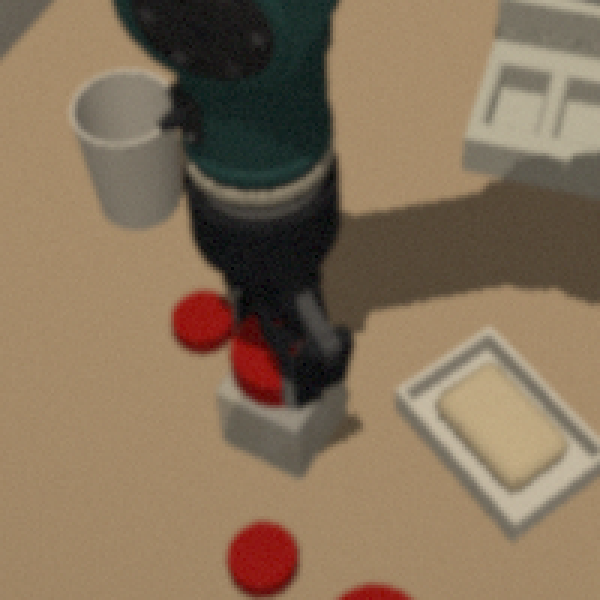

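The cap is gripped square at width 51.6. Now I'll lift straight up.

>>> {"name": "jog_arm", "arguments": {"plan": [[[0,0,-0.01,0,0,0],[0,0,-0.03,0,0,0],[0,0,-0.055,0,0,0],[0,0,-0.08,0,0,0],[0,0,-0.1,0,0,0],[0,0,-0.11,0,0,0],[0,0,-0.11,0,0,0],[0,0,-0.11,0,0,0]]]}}

```text
t: 3.53
tool_pos: [610.4, 117.4, 200.2]
eef_rot: [3.141, 0.0, -0.6]
contact_force: [-0.2, -0.8, -2.8]
gripper_width: 51.8
```

Run:
```python
from h import *
o=get_obs();print(o['tool_pos'],o['eef_rot'],o['contact_force'],o['gripper_width'])
for n in ['wrist','side','scene']: cap(n,n+'5')
a=load('wrist5')[0]; cv2.imwrite('pics/w5b.png',cv2.resize(a,None,fx=1.4,fy=1.4,interpolation=3))
cv2.imwrite('pics/s5b.png',cv2.resize(load('side5')[0][180:380,140:340],None,fx=3,fy=3,interpolation=3))
```

```text
[610.44212169 117.42785973 200.18943044] [ 3.14149014e+00  1.58111649e-04 -5.99813906e-01] [-0.20481176 -0.82183056 -2.75582622] 51.780160335472495
```

View pics/w5b.png

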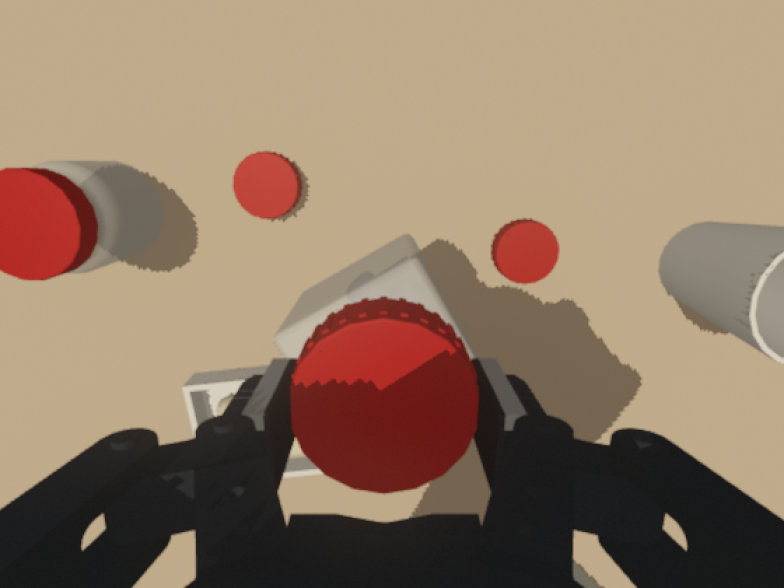

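View pics/s5b.png

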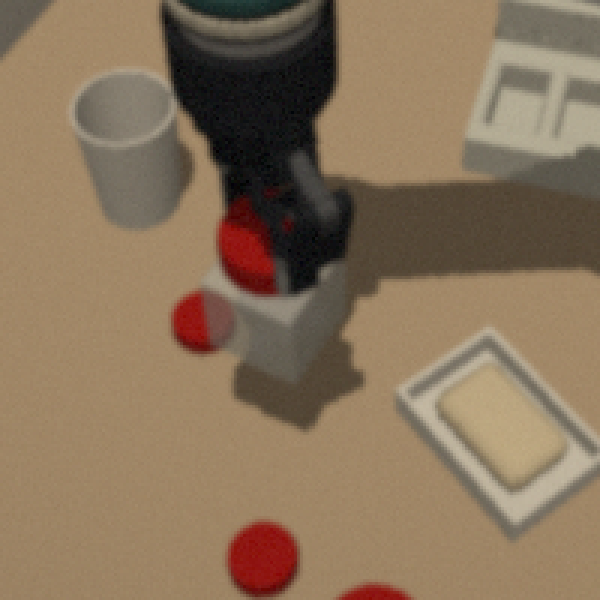

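Run:
```python
from h import *
cv2.imwrite('pics/c5.png',cv2.resize(load('wrist5')[0][160:260,185:350],None,fx=4.8,fy=4.8,interpolation=2))
```

```text
(no output)
```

View pics/c5.png

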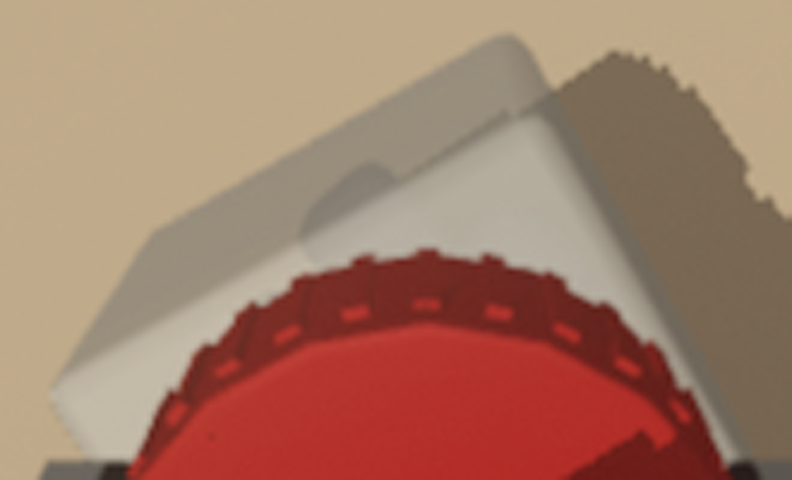

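Run:
```python
from h import *
o=get_obs(); M=R.from_euler('xyz',[np.pi,0,-.6]).as_matrix(); t=np.array([610.4,117.4,200.2])
def q(u,v,z): return (M.T@(ray('wrist5',185+u/4.8,160+v/4.8,z)-t))[:2]
for z in [168,]:
  A=[q(75,372,z),q(515,121,z)]; B=[q(545,110,z),q(733,468,z)]
  for a,b in (A,B): print(a.round(1),b.round(1),np.arctan2(*(b-a)[::-1]).round(3))
  a,b=A; c,d=B
  s=np.linalg.solve(np.c_[b-a,-(d-c)],c-a); K=a+s[0]*(b-a); L=q(48,388,z); print('corner',K,'left',L,np.hypot(*(K-L)))
  u=(d-c)/np.hypot(*(d-c)); w=(L-K)/np.hypot(*(L-K)); print('centre',K+28*u+28*w)
a,b=q(160,232,108),q(490,42,108);print('bottom',a,b,np.arctan2(*(b-a)[::-1]))
print(M.T@(np.array([ray('wrist5',384/1.4,405.5/1.4,196)-t])[0]))
```

```text
[-31.9 -11.4] [  9.2 -35.4] -0.528
[ 11.9 -36.4] [30.5 -1.7] 1.079
corner [ 11.66560976 -36.84142395] left [-34.58678933  -9.81708985] 53.568638727090665
centre [0.70735449 1.96793777]
bottom [-33.08749551  -9.44939697] [  9.07988997 -33.90670231] -0.5255877288090798
[1.33835143 0.01347828 4.2       ]
```

The jar's yaw in the tool frame is confirmed (world −0.08). Now I'll refine the well from the scene and side views.

Run:
```python
from h import *
def g(f,y0,y1,x0,x1,s): return cv2.resize(np.clip((load(f)[0][y0:y1,x0:x1].astype(float)/220)**.7*255,0,255).astype(np.uint8),None,fx=s,fy=s,interpolation=2)
cv2.imwrite('pics/sw5.png',g('side5',185,255,285,400,6.5)); cv2.imwrite('pics/cw5.png',g('scene5',155,235,205,270,7))
```

```text
(no output)
```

View pics/sw5.png

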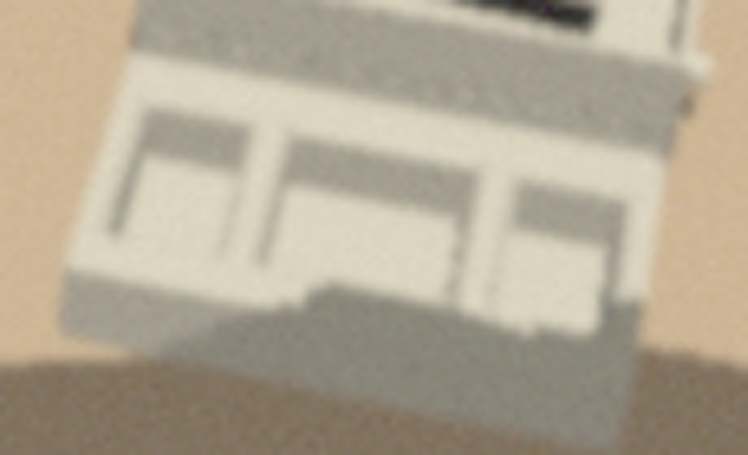

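View pics/cw5.png

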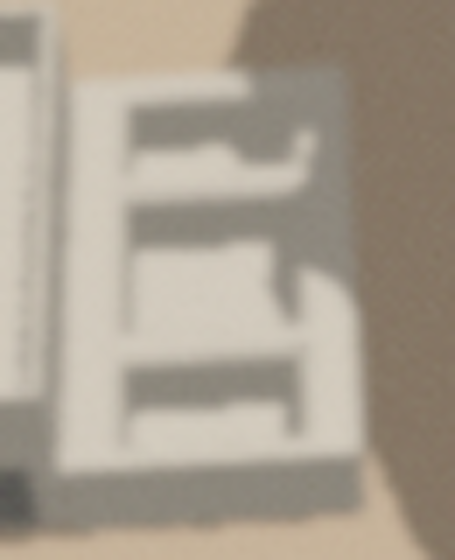

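Run:
```python
from h import *
def P(f,o,s,pts,z): return np.array([ray(f,o[0]+u/s,o[1]+v/s,z)[:2] for u,v in pts])
b=P('scene5',(205,155),7,[(75,85),(345,68),(362,452),(57,470)],34); print('scene block',b.round(1).tolist(),b.mean(0),[np.hypot(*(b[i]-b[i-1])).round(1) for i in range(4)])
w=P('scene5',(205,155),7,[(128,200),(300,190),(303,350),(122,358)],32); print('scene well',w.round(1).tolist(),w.mean(0),[np.hypot(*(w[i]-w[i-1])).round(1) for i in range(4)])
s=P('side5',(285,185),6.5,[(287,138),(478,178)],31); print('side well back edge',s.round(1).tolist(),np.hypot(*(s[1]-s[0])),np.arctan2(*(s[0]-s[1])[::-1]))
for a in (.16,): print('centre', s.mean(0)+30.5*np.array([-np.sin(a),np.cos(a)]))
s=P('side5',(285,185),6.5,[(130,55),(665,155),(68,268)],34); print('side block',s.round(1).tolist(),np.hypot(*(s[1]-s[0])),np.hypot(*(s[2]-s[0])),np.arctan2(*(s[0]-s[1])[::-1]), s[:2].mean(0)+50*np.array([-np.sin(.16),np.cos(.16)]))
print([proj('side5',[512.8,-179.9,34]),proj('scene5',[512.8,-179.9,34])])
```

```text
scene block [[435.8, -238.7], [419.3, -140.3], [594.9, -112.1], [610.6, -211.9]] [ 515.14058544 -175.74757856] [np.float64(176.9), np.float64(99.8), np.float64(177.8), np.float64(101.0)]
scene well [[488.7, -209.8], [479.0, -149.0], [551.8, -137.9], [560.4, -199.2]] [ 519.96582592 -173.9805155 ] [np.float64(72.5), np.float64(61.5), np.float64(73.7), np.float64(61.9)]
side well back edge [[546.0, -201.7], [483.0, -211.1]] 63.708405794083035 0.14803067796290026
centre [ 509.68361895 -176.25723181]
side block [[606.7, -213.0], [429.7, -244.2], [589.1, -115.8]] 179.73755630116426 98.79453129310026 0.17462995895586952 [ 510.23903549 -179.22169283]
[array([340.69936013, 216.89230241]), array([233.47299536, 191.06526823])]
```

The well estimates agree on about (513,−178) with yaw 0.16. I'll carry the jar over at z = 200 first.

>>> {"name": "jog_arm", "arguments": {"plan": [[[0.004,0.014,0,0,0,0],[0.012,0.042,0,0,0,0],[0.022,0.076,0,0,0,0],[0.032,0.11,0,0,0,0],[0.042,0.145,0,0,0,0],[0.052,0.18,0,0,0,0],[0.062,0.214,0,0,0,0],[0.071,0.245,0,0,0,0]]]}}

```text
t: 4.35
tool_pos: [528.6, -128.2, 199.5]
eef_rot: [3.139, 0.002, -0.602]
contact_force: [-0.1, -0.2, -2.4]
gripper_width: 52.0
```

>>> {"name": "jog_arm", "arguments": {"plan": [[[0.008,0.027,0,0,0,-0.04],[0.0125,0.043,0,0,0,-0.1],[0.0155,0.0537,0,0,0,-0.16],[0.0155,0.0537,0,0,0,-0.21],[0.0155,0.0537,0,0,0,-0.238],[0.0155,0.0537,0,0,0,-0.238],[0.0155,0.0537,0,0,0,-0.238],[0.0155,0.0537,0,0,0,-0.238]]]}}

```text
t: 5.02
tool_pos: [513.5, -177.4, 200.0]
eef_rot: [-3.142, 0.001, -0.362]
contact_force: [-0.3, -0.1, -3.0]
gripper_width: 51.7
```

Run:
```python
from h import *
o=get_obs();print(o['tool_pos'],o['eef_rot'],o['contact_force'],o['gripper_width'])
for n in ['wrist','side','scene']: cap(n,n+'6')
a=load('wrist6')[0]; cv2.imwrite('pics/w6b.png',cv2.resize(a,None,fx=1.4,fy=1.4,interpolation=3))
a=cv2.resize(load('side6')[0][60:270,250:430],None,fx=2.8,fy=2.8,interpolation=3);b=cv2.resize(load('scene6')[0][80:290,150:250],None,fx=2.8,fy=2.8,interpolation=3)
cv2.imwrite('pics/s6b.png',np.hstack([a,b]))
```

```text
[ 513.49576301 -177.44776582  200.02809073] [-3.14151449e+00  6.31416029e-04 -3.61728955e-01] [-0.28038603 -0.14812831 -2.98281718] 51.72691591553138
```

View pics/w6b.png

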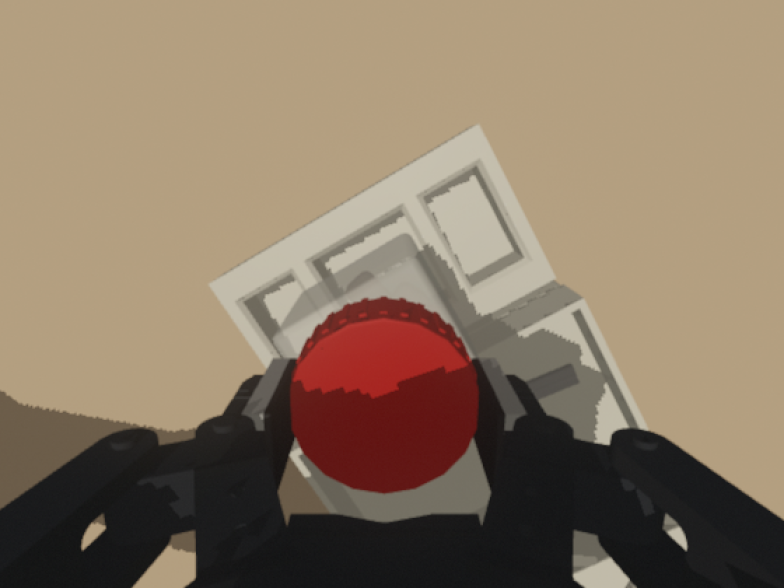

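View pics/s6b.png

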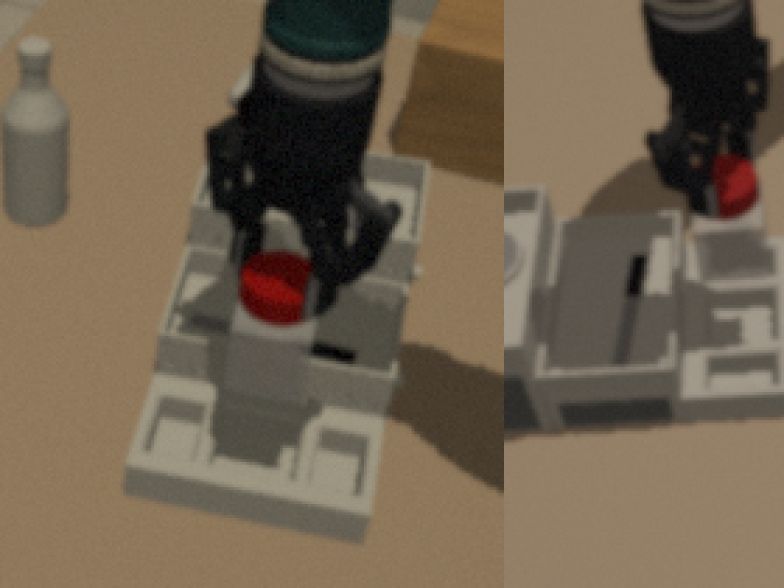

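The wrist view shows the block's front edge from (210,284) to (479,124) and the right corner, with the jar parallel to the well by eye. I'll refine from an enlarged crop.

Run:
```python
from h import *
cv2.imwrite('pics/c6.png',cv2.resize(load('wrist6')[0][80:250,140:420],None,fx=2.85,fy=2.85,interpolation=2))
cv2.imwrite('pics/c6z.png',cv2.resize(load('wrist6')[0][130:250,180:350],None,fx=4.7,fy=4.7,interpolation=2))
```

View pics/c6.png

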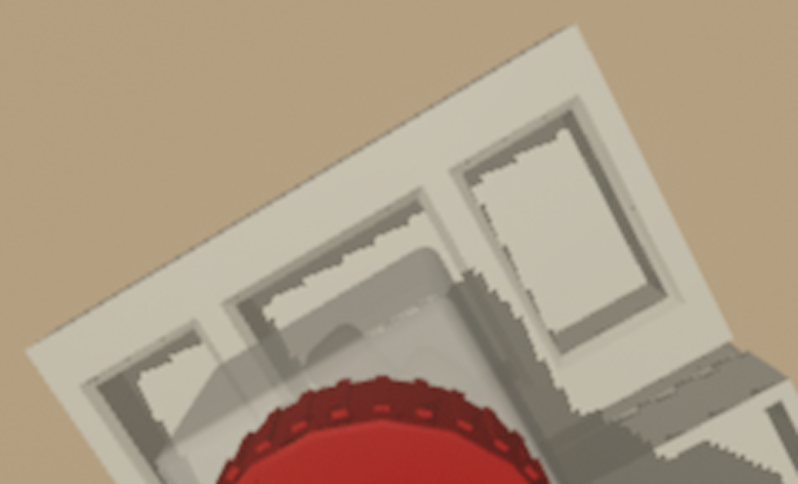

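View pics/c6z.png

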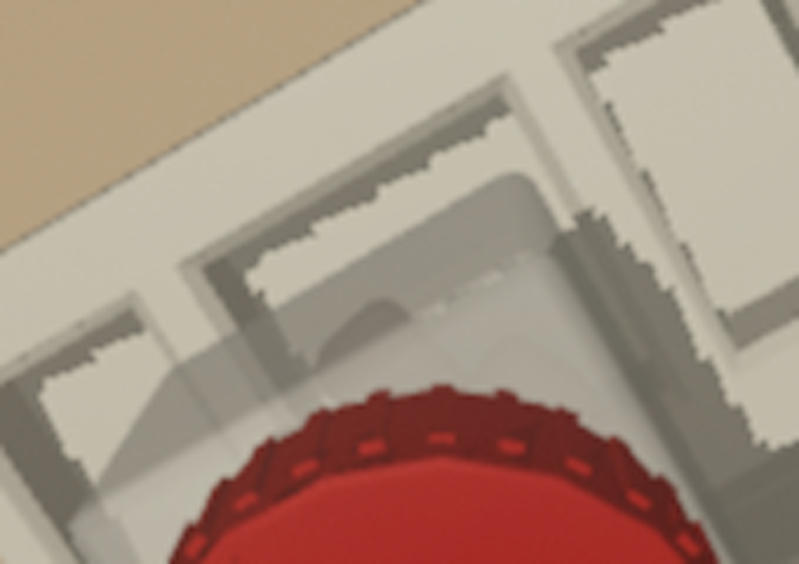

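Run:
```python
from h import *
f='wrist6'
def r1(u,v,z): return ray(f,140+u/2.85,80+v/2.85,z)[:2]
def r2(u,v,z): return ray(f,180+u/4.7,130+v/4.7,z)[:2]
FL,FR,RB=r1(28,350,34),r1(577,27,34),r1(732,342,34)
ang=lambda a,b: np.arctan2(*(b-a)[::-1])
n=lambda a:np.array([-np.sin(a),np.cos(a)])
a=ang(FL,FR);print('block',FL,FR,np.hypot(*(FR-FL)),a,ang(RB,FR)-np.pi/2,'ctr',(FL+FR)/2-50*n(a))
TL,TR=r2(182,265,34),r2(507,75,34); a=ang(TL,TR); print('well',np.hypot(*(TR-TL)),a,(TL+TR)/2-33.5*n(a))
L,K=r2(172,374,108),r2(525,170,108); a2=ang(L,K)
print('jar bottom',np.hypot(*(K-L)),a2,(L+K)/2-28*n(a2))
L,K=r2(72,515,168),r2(553,250,168); a2=ang(L,K)
print('jar shoulder',np.hypot(*(K-L)),a2,(L+K)/2-28*n(a2))
p=ray(f,384/1.4,405.5/1.4,196);print('cap',p)
```

```text
block [ 416.2014542  -146.25173986] [ 592.6337921  -118.06894318] 178.6690792620587 0.15839895086697062 0.15531839488298949 ctr [ 512.30449333 -181.53439623]
well 64.97627187455932 0.1632786250738201 [ 512.46370637 -181.52195302]
jar bottom 53.217537755914144 0.16541722405142215 [ 514.96760357 -180.57316877]
jar shoulder 52.6634238907196 0.15120578871546653 [ 514.82408409 -179.33845141]
cap [ 514.30694634 -178.00642224  196.        ]
```

>>> {"name": "jog_arm", "arguments": {"plan": [[[-0.0014,0.0005,0.015,0,0,0],[-0.0014,0.0005,0.035,0,0,0],[-0.0014,0.0005,0.05,0,0,0],[-0.0014,0.0005,0.058,0,0,0],[-0.0014,0.0005,0.06,0,0,0],[-0.0014,0.0005,0.06,0,0,0],[-0.0014,0.0005,0.06,0,0,0]]]}}

```text
t: 5.75
tool_pos: [512.7, -178.0, 140.8]
eef_rot: [-3.142, -0.001, -0.362]
contact_force: [-0.0, -0.8, -3.7]
gripper_width: 51.5
```

Run:
```python
from h import *
o=get_obs();print(o['tool_pos'],o['eef_rot'],o['contact_force'],o['gripper_width'])
for n in ['wrist','side','scene']: cap(n,n+'7')
cv2.imwrite('pics/c7z.png',cv2.resize(load('wrist7')[0][110:260,160:360],None,fx=4,fy=4,interpolation=2))
a=cv2.resize(load('side7')[0][130:270,270:410],None,fx=3,fy=3,interpolation=3);b=cv2.resize(load('scene7')[0][120:260,190:290],None,fx=3,fy=3,interpolation=3)
cv2.imwrite('pics/s7b.png',np.hstack([a,b]))
```

```text
[ 512.74073017 -178.03288774  140.83884099] [-3.14154684e+00 -1.15696386e-03 -3.61892021e-01] [-0.03402323 -0.75016134 -3.67472156] 51.46520085437871
```

View pics/c7z.png

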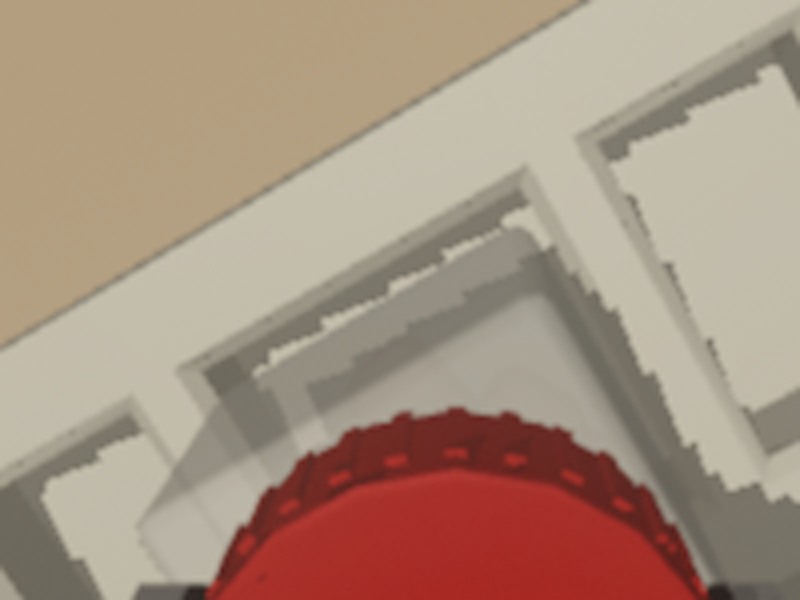

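View pics/s7b.png

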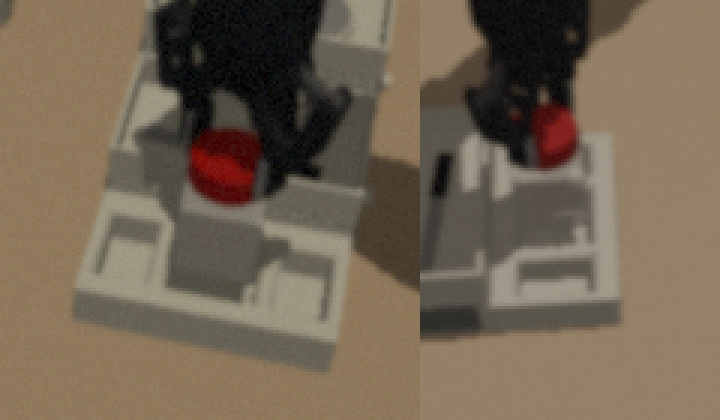

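Run:
```python
from h import *
f='wrist7'
def r2(u,v,z): return ray(f,160+u/4,110+v/4,z)[:2]
ang=lambda a,b: np.arctan2(*(b-a)[::-1]); n=lambda a:np.array([-np.sin(a),np.cos(a)])
TL,TR=r2(180,370,34),r2(523,166,34); a=ang(TL,TR); print('well',np.hypot(*(TR-TL)),a,(TL+TR)/2-33.5*n(a))
L,K=r2(217,398,49),r2(533,227,49); a2=ang(L,K); print('jar bottom',np.hypot(*(K-L)),a2,(L+K)/2-28*n(a2))
L,K=r2(138,525,109),r2(550,292,109); a2=ang(L,K); print('shoulder',np.hypot(*(K-L)),a2,(L+K)/2-28*n(a2))
```

```text
well 64.94687185534386 0.17280665836042625 [ 512.3820838  -181.06138534]
jar bottom 55.02541457717384 0.13712600524154378 [ 513.32594943 -181.36699179]
shoulder 53.31605276602338 0.16201482941531806 [ 514.11461193 -180.11393431]
```

The same image shows the jar within 1 mm of the well. I'll descend with a small correction.

>>> {"name": "jog_arm", "arguments": {"plan": [[[-0.0008,0,0.005,0,0,0],[-0.0008,0,0.012,0,0,0],[-0.0008,0,0.018,0,0,0],[-0.0008,0,0.023,0,0,0],[-0.0008,0,0.027,0,0,0],[-0.0008,0,0.027,0,0,0]]]}}

```text
t: 6.4
tool_pos: [510.7, -177.4, 112.1]
eef_rot: [3.141, 0.002, -0.362]
contact_force: [-0.3, 0.1, -2.6]
gripper_width: 51.6
```

>>> {"name": "jog_arm", "arguments": {"plan": [[[0,0,0.004,0,0,0],[0,0,0.008,0,0,0],[0,0,0.011,0,0,0],[0,0,0.013,0,0,0],[0,0,0.015,0,0,0],[0,0,0.015,0,0,0],[0,0,0.015,0,0,0]]]}}

```text
t: 6.98
tool_pos: [511.7, -177.8, 98.5]
eef_rot: [-3.142, -0.001, -0.362]
contact_force: [0.7, -1.3, -0.3]
gripper_width: 51.8
```

Run:
```python
from h import *
o=get_obs();print(o['tool_pos'],o['eef_rot'],o['contact_force'],o['torque'],o['gripper_width'])
for n in ['wrist','side','scene']: cap(n,n+'8')
cv2.imwrite('pics/c8z.png',cv2.resize(load('wrist8')[0][110:260,160:360],None,fx=4,fy=4,interpolation=2))
a=cv2.resize(load('side8')[0][130:270,270:410],None,fx=3,fy=3,interpolation=3);b=cv2.resize(load('scene8')[0][120:260,190:290],None,fx=3,fy=3,interpolation=3)
cv2.imwrite('pics/s8b.png',np.hstack([a,b]))
```

```text
[ 511.74812377 -177.76398617   98.52662274] [-3.14155097e+00 -7.71158425e-04 -3.62019963e-01] [ 0.7114776  -1.28473786 -0.30818106] [ 0.04824123  0.04619    -0.03957098] 51.83623537982492
```

View pics/c8z.png

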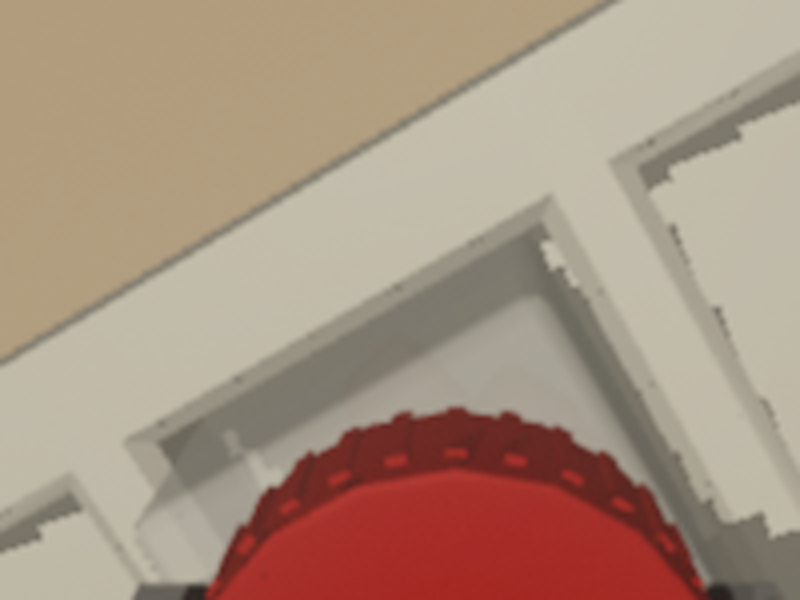

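View pics/s8b.png

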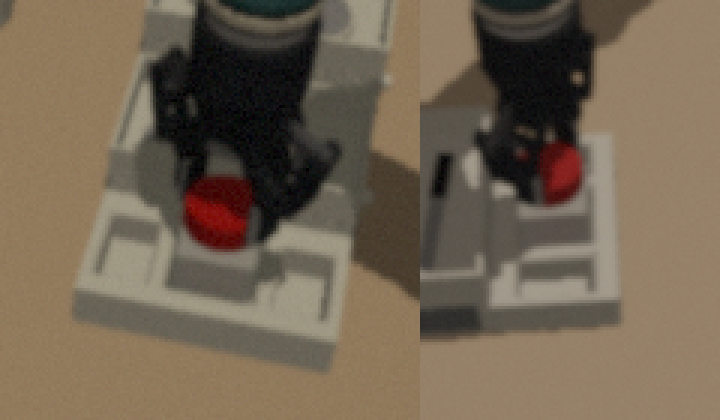

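The load has left the wrist (−3 to −0.3 N) and TCP 98.5 matches seating depth. A 1 mm further press will confirm the floor.

>>> {"name": "jog_arm", "arguments": {"plan": [[[0,0,0.001,0,0,0],[0,0,0.0015,0,0,0],[0,0,0.0015,0,0,0],[0,0,0.0015,0,0,0]]]}}

```text
t: 7.47
tool_pos: [511.7, -177.7, 97.7]
eef_rot: [-3.141, -0.001, -0.362]
contact_force: [-1.0, -0.6, 6.5]
gripper_width: 51.7
```

The floor is confirmed with +6.5 N. I'll ease off to neutral and start the anticlockwise twist, which is negative about tool z.

>>> {"name": "jog_arm", "arguments": {"plan": [[[0,0,-0.0008,0,0,0],[0,0,-0.0008,0,0,-0.05],[0,0,-0.0008,0,0,-0.13],[0,0,-0.0008,0,0,-0.21],[0,0,-0.0008,0,0,-0.29],[0,0,-0.0008,0,0,-0.37],[0,0,-0.0008,0,0,-0.4],[0,0,-0.0008,0,0,-0.4]]]}}

```text
t: 8.13
tool_pos: [511.6, -178.2, 97.8]
eef_rot: [3.141, -0.001, 0.036]
contact_force: [-0.1, -2.0, 1.4]
gripper_width: 51.7
```

Run:
```python
from h import *
o=get_obs();print(o['tool_pos'],o['eef_rot'],o['contact_force'],o['torque'],o['gripper_width'])
cap('wrist','wrist9')
cv2.imwrite('pics/c9z.png',cv2.resize(load('wrist9')[0],None,fx=1.4,fy=1.4,interpolation=2))
```

```text
[ 511.64831289 -178.20671615   97.78790162] [ 3.14131860e+00 -9.27162232e-04  3.63812225e-02] [-0.07641982 -2.00507739  1.35481416] [-0.20970658 -0.01880927 -0.22714745] 51.70982688365233
```

View pics/c9z.png

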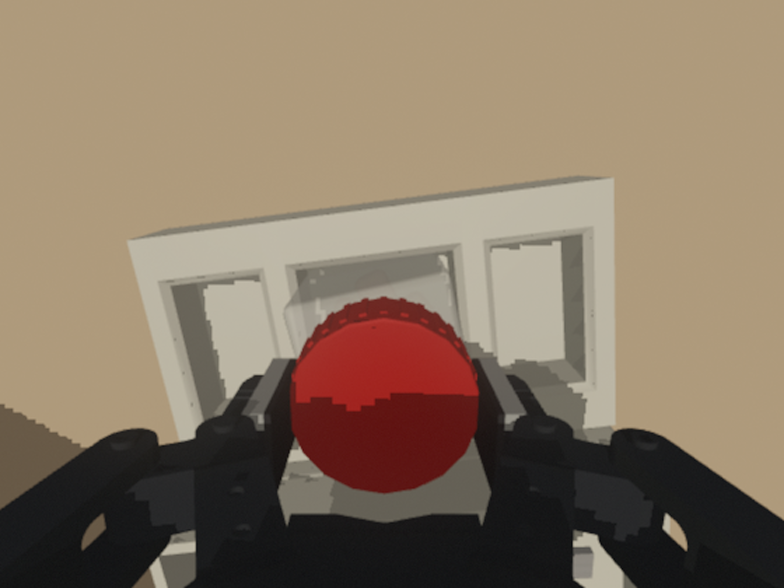

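The drag torque reads −0.23 N m, so the jar has been stopped by the well and the cap is turning. I'll continue to about 1.17 rad of tool turn, which allows for the jar's play of about 0.09 and the thread's 0.06.

>>> {"name": "jog_arm", "arguments": {"plan": [[[0,0,0,0,0,-0.08],[0,0,0,0,0,-0.18],[0,0,0,0,0,-0.28],[0,0,0,0,0,-0.38],[0,0,0,0,0,-0.48],[0,0,0,0,0,-0.58],[0,0,0,0,0,-0.66],[0,0,0,0,0,-0.7]]]}}

```text
t: 8.85
tool_pos: [511.5, -178.1, 97.8]
eef_rot: [3.141, -0.0, 0.739]
contact_force: [-0.3, -1.0, 1.5]
gripper_width: 51.7
```

>>> {"name": "jog_arm", "arguments": {"plan": [[[0,0,0,0,0,-0.05],[0,0,0,0,0,-0.07],[0,0,0,0,0,-0.07],[0,0,0,0,0,-0.07]]]}}

```text
t: 9.18
tool_pos: [511.6, -178.0, 97.8]
eef_rot: [3.141, 0.0, 0.806]
contact_force: [-0.0, -1.1, 1.9]
gripper_width: 51.8
```

Run:
```python
from h import *
o=get_obs();print(o['tool_pos'],o['eef_rot'],o['contact_force'],o['torque'],o['gripper_width'])
for n in ['wrist','side']: cap(n,n+'10')
cv2.imwrite('pics/c10z.png',cv2.resize(load('wrist10')[0][100:280,140:380],None,fx=3.3,fy=3.3,interpolation=2))
```

```text
[ 511.55773995 -178.04905444   97.76508638] [3.14096276e+00 1.67557675e-04 8.06249827e-01] [-0.01297804 -1.09919478  1.85411026] [-0.33258977  0.04374499 -0.22245308] 51.8050417805839
```

View pics/c10z.png

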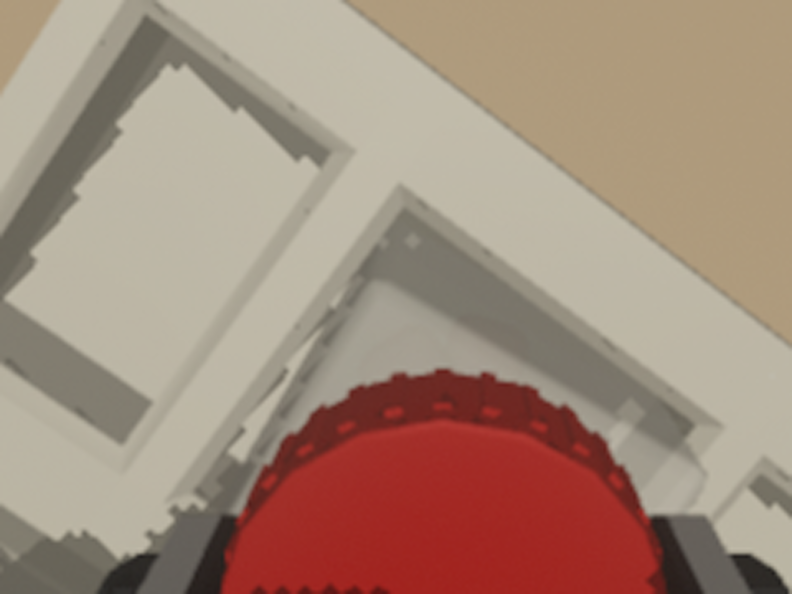

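Run:
```python
from h import *
f='wrist10'
r=lambda u,v,z: ray(f,140+u/3.3,100+v/3.3,z)[:2]
ang=lambda a,b: np.arctan2(*(b-a)[::-1])
print('well',ang(r(402,187,34),r(718,427,34)),ang(r(345,0,34),r(790,345,34)),'jar',ang(r(385,285,66),r(698,463,66)),'left edges well',ang(r(402,187,34),r(170,500,34)),'jar',ang(r(370,282,66),r(243,500,66)))
```

```text
well 0.15557190514666158 0.16067185870602818 jar 0.27837529535588024 left edges well -1.411652777608869 jar -1.298107374002019
```

The jar has turned about 0.11 in the well, so the thread is at about 1.03 rad, close to the best value. I'll lift a little and check the load.

>>> {"name": "jog_arm", "arguments": {"plan": [[[0,0,-0.002,0,0,0],[0,0,-0.004,0,0,0],[0,0,-0.006,0,0,0],[0,0,-0.008,0,0,0],[0,0,-0.008,0,0,0],[0,0,-0.008,0,0,0]]]}}

```text
t: 9.78
tool_pos: [511.2, -177.5, 105.9]
eef_rot: [3.142, 0.0, 0.809]
contact_force: [0.5, -1.5, 0.6]
gripper_width: 51.8
```

Run:
```python
from h import *
o=get_obs();print(o['tool_pos'],o['eef_rot'],o['contact_force'],o['torque'],o['gripper_width'])
for n in ['wrist','side','scene']: cap(n,n+'11')
a=cv2.resize(load('wrist11')[0][100:280,140:380],None,fx=2,fy=2,interpolation=2)
b=cv2.resize(load('side11')[0][140:260,270:390],None,fx=3,fy=3,interpolation=2)
cv2.imwrite('pics/c11z.png',np.hstack([a[:360],b]))
```

```text
[ 511.23266162 -177.51959039  105.87206188] [3.14156525e+00 1.71414758e-04 8.08670225e-01] [ 0.48305655 -1.4734535   0.5619107 ] [-0.21645338  0.05380444 -0.01288295] 51.80643652793647
```

View pics/c11z.png

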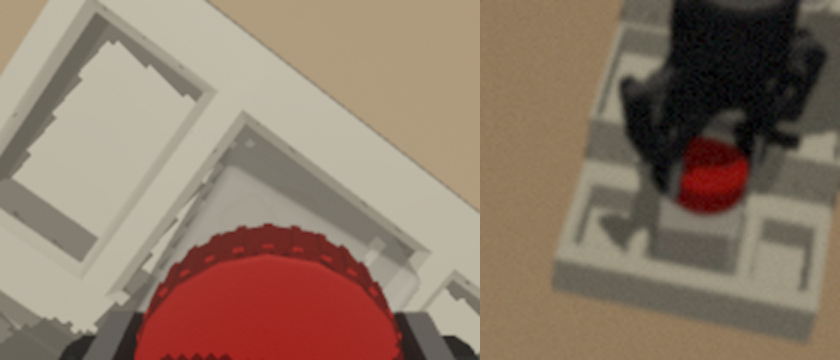

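The torque has gone to zero and no load hangs from the wrist, so the cap is free. I'll lift on.

>>> {"name": "jog_arm", "arguments": {"plan": [[[0,0,-0.004,0,0,0],[0,0,-0.01,0,0,0],[0,0,-0.016,0,0,0],[0,0,-0.022,0,0,0],[0,0,-0.028,0,0,0],[0,0,-0.032,0,0,0],[0,0,-0.032,0,0,0],[0,0,-0.032,0,0,0]]]}}

```text
t: 10.6
tool_pos: [511.5, -177.7, 138.0]
eef_rot: [3.141, -0.0, 0.808]
contact_force: [0.5, -0.2, 0.1]
gripper_width: 51.8
```

Run:
```python
from h import *
o=get_obs();print(o['tool_pos'],o['eef_rot'],o['contact_force'],o['torque'],o['gripper_width'])
for n in ['wrist','side','scene']: cap(n,n+'12')
a=cv2.resize(load('wrist12')[0][80:280,120:400],None,fx=1.4,fy=1.4,interpolation=2)
b=cv2.resize(load('side12')[0][120:260,270:390],None,fx=2.8,fy=2.8,interpolation=2)
c=cv2.resize(load('scene12')[0][120:250,180:280],None,fx=2.8,fy=2.8,interpolation=2)
o=np.zeros((392,a.shape[1]+b.shape[1],3),np.uint8); 
cv2.imwrite('pics/c12a.png',cv2.resize(load('wrist12')[0],None,fx=1.4,fy=1.4))
h=364; cv2.imwrite('pics/c12b.png',np.hstack([b[:h],c[:h]]))
```

```text
[ 511.53419008 -177.73770743  138.03599636] [ 3.14084892e+00 -3.63037265e-04  8.07912828e-01] [ 0.52792732 -0.15374845  0.07086808] [ 0.00060905 -0.01122729  0.01394926] 51.810888677782565
```

View pics/c12a.png

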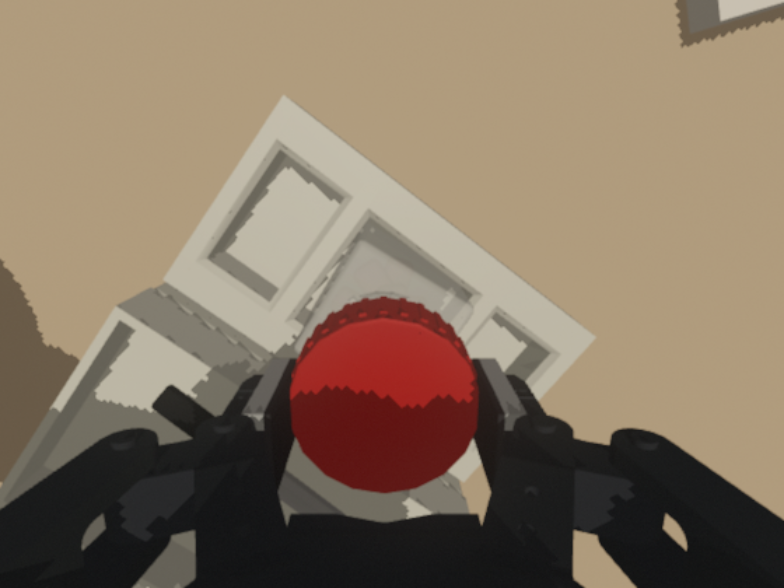

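View pics/c12b.png

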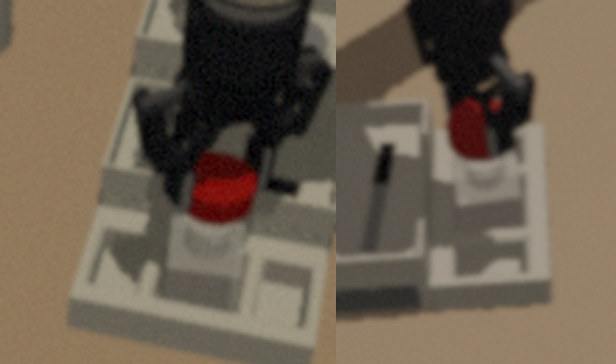

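View pics/scene12.png

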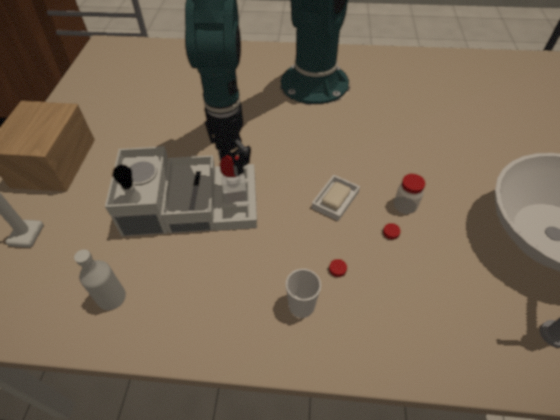

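The cap is held level (roll within 0.001 rad) with its rim about 22 mm above the mouth. The bare neck shows below it, the jar stands in the well, and the bystanders are where they were. I'm handing in.

Run:
```python
from h import *
print(job.job_done()); print(get_obs()['tool_pos'],get_obs()['gripper_width'])
```

```text
the job is handed in; nothing more can be done
None
the job is handed in; nothing more can be done
```

The job is done and handed in: the square jar is seated in the well with its cap off, and the gripper holds the cap level about 22 mm above the open mouth. It took about 11 s of the 45 s allowed.

- **Carry and seating:** I carried the jar by its cap and lowered it into the middle well with its sides lined up. On the floor of the well the jar's weight came off the wrist (force from −3 N to about 0). A further press of about 1 mm met +6.5 N at the expected depth.
- **Twist:** I turned the cap 1.17 rad anticlockwise. The jar turned about 0.11 rad in the well before it stopped, so I estimate the thread at about 1.0 rad, inside the 0.68–1.40 window.
- **Lift:** I raised the cap 40 mm. The drag torque fell to zero and no jar weight hung from the gripper.

**Last checks:** the tool was within 0.001 rad of vertical, grip width was 51.8 mm and wrist force was about 0. The pictures show the bare neck below the cap, the jar in the well and nothing else moved.

**What disagreed:**
- The jar's 0.11 rad turn in the well reads slightly above the stated 0.09, which is within what I can measure from the pictures.
- The three cameras gave positions for the well that differed by up to about 5 mm. I settled the alignment from the wrist view, where the jar and well appear in the same image.

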